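# Drop the stand's leg and hold the relief frame upright

### The job

Get the carving stand ready: while its frame still leans on its front stop, flip the folded steel leg at the frame's side up and backward over its centre, so that it drops fully down behind the frame. Then take the frame by its round top rail, bring it upright, and finish still holding it upright and still by that rail, because it tips forward when let go. Leave the other things on the bench where they are.

Things in the scene. Friction and masses are not known exactly. Their poses are not given: they have to be found in the camera images.
- stand: plywood base of the carving stand, 250 x 210 x 16 mm, fixed; two 85 mm tall front posts stop the frame. Origin on the bench surface straight below the middle of the frame's hinge line; x level, from the frame's front (carved side, facing roughly the robot) to its back; y level along the hinge line, to the left for the robot; z up.
- frame_hinge (a point): point on the hinge line of the frame, 30 mm above the stand's origin, in the middle of its width; the axes are the frame's own (z up along the stiles, y along the hinge line, x out of its back).
- frame (a joint): tilt of the wooden frame with carved panel (242 mm wide, 275 tall, 30 thick, 1 kg) about the hinge line, rad: 0 upright, negative leaning toward its front, positive back. Stops at -0.35 (rests there at the start) and +0.12. Front-heavy, swings freely: let go anywhere, it tips forward to -0.35; at the rail 1 to 3 N raises it, about 1 N holds it upright.
- top_rail (a point): round wooden rail across the top of the frame, 24 mm diameter, 240 mm long along the frame's y, with 55 mm of open air beneath it down to the panel's upper edge. The point is its middle, on its axis; in the frame's axes that is 20 mm in front of (x = -0.020) and 262 mm above (z = 0.262) the hinge line.
- leg (a joint): steel leg's swing relative to the frame, rad: -0.25 folded (start), pointing up by the frame's -y stile and leaning forward of it; 0 parallel to the stile; grows as its foot goes over the top and backward; 2.62 fully down, foot near the bench. With the frame leaning, its weight carries it back to -0.25 below 0.35, and down to 2.62 beyond. 1 N at the foot moves it; over 2 N may lift the frame.
- leg_hub (a point): axis of the leg's hub (40 mm disc on the right stile), mid-thickness of the leg: in the frame's axes x = -0.020, y = -0.147, z = 0.110 from the hinge point. The leg is a flat bar 16 x 10 mm, with 22 mm of air between it and the stile.
- leg_foot (a point): middle of the leg's black rubber foot: a round bar of 18 mm diameter and 52 mm length at the leg's end, lying along the frame's y and sticking out sideways away from the frame. It lies 135 mm from the hub axis along the leg and 18 mm outward of leg_hub.
- tea_cup: bystander, loose: white cup, 72 mm across, 62 mm tall, in front of the stand; origin at the centre of its underside; leave it alone
- chisel: bystander, loose: wood-handled chisel lying on the bench, 220 mm long, 22 mm high, right of the stand; origin at the centre of its underside; leave it alone
- mallet: bystander, loose: dark turned wooden mallet standing on its head, 84 mm across, 222 mm tall, left of the stand; origin at the centre of its underside; leave it alone
- glue_jar: bystander, loose: white jar, 66 mm across, 85 mm tall, behind the stand; origin at the centre of its underside; leave it alone
- figurine: bystander, loose: small turned wooden figure, 56 mm across, 130 mm tall, behind the stand; origin at the centre of its underside; leave it alone
- bowl: bystander, loose: blue bowl, 100 mm across, 50 mm tall, front right of the stand; origin at the centre of its underside; leave it alone
- offcut: bystander, loose: pale wood block 120 x 50 x 30 mm lying front left of the stand; origin at the centre of its underside; leave it alone

How it is judged:
By the outcome, as a careful person would: the job done as asked, in the order asked, and still so for the second after the job is handed in, while the arm keeps its last pose, push and grip.
It also fails if it takes over 54 s, if anything falls off the work surface, if the arm or the gripper's body presses on something with over 40 N, if the wrist force passes 120 N, or if a joint passes its speed limit or range.

### The arm

A 6-joint arm with a two-finger parallel gripper is mounted at the origin on the work surface. World frame = base frame: x ahead of the robot, y to its left, z up, the work surface at z = 0. Lengths are in m, angles in degrees, forces in N, time in s.
With the tool pointing down it reaches from about 0.25 to 0.725 m from the base axis. Payload 9.7 kg.
Tool frame: the origin (TCP) lies at the very end of the fingers, on their centre line; the grasp point (between the pads) lies tcp_to_grasp behind it (tcp_to_grasp is the distance from the TCP to the grasp point, in m); z points along the fingers, y is the direction in which the jaws open and shut (so a half turn about z gives the same grasp; the last joint's range is limited). The gripper opens to 85 mm and grips with 20 to 120 N. Pads are 22 mm wide; open, the fingers measure 114 mm over their backs; the gripper's body (76 mm by 85 mm) begins 54 mm behind the grasp point. The pads swing forward as they close: fully open they stand 13 mm farther back than shut.
Start: joints at [-76.891, 4.979, 10.078, 95.1, 0, 90], TCP at [0.125, -0.536, 0.231] pointing down, gripper open.
Joint ranges: [-179.16, 179.16], [-48.56, 103.87], [-65.8, 70.77], [-126.05, 130.52], [-82.76, 87.17], [-180, 180]. Speed limits (degrees/s): [127.2, 127.2, 147.25, 180, 180, 180].

### API

Orientations are given as [roll, pitch, yaw] about the fixed x, y, z axes, in that order (R = Rz(yaw) Ry(pitch) Rx(roll)).
In Python, from workcell import * gives the robot as it stands. The module is installed in compiled form; this text tells all that it offers.
- The arm moves only by the shell command python3 -m pendant 'ROWS' [FORCE]. ROWS is JSON, a list of rows, each a list of 3 entries, a list of its own where there are three numbers: the opening in per cent of the stroke, from 0 (shut) to 100 (fully open), then the shift along the world's x, y, z in mm, then the turn, a rotation vector about the world's x, y, z in degrees. A call has 1 to 20 rows; each row is the pose to reach, as a shift and turn from the pose measured when the call began; what a row does not reach only later rows make up. A row lasts 1/8 s, in which the tool goes at most 62.5 mm and 10.7 degrees, less where a joint would pass 70% of its speed; a pose out of reach is approached as far as the arm can. A call with a gripper value outside its range is refused whole. The fingers move at their own pace and stop on an object; FORCE is the grip in N (left out, the last holds). Time passes only in rows, so rows that repeat a pose let the fingers close. It gives the time, the measured TCP pose, the force and the opening at its end, in the units of the state.
- get_obs(): the state, without advancing time (a new reading comes with each control period).
- camera(name): name is "scene" or "side" or "wrist"; returns a dict with "img" (420x560x3 uint8, red, green, blue), "fx", "fy", "cx", "cy" (pixels), "cam_to_world" (4x4, takes a point from camera to world coordinates); the wrist camera has in their place "T_tool_cam" (4x4, takes a point from camera to tool coordinates, whose origin is the TCP and whose axes are the flange's). Camera axes: x right, y down, z forward; pixel columns grow to the right and rows downward; lengths in m; the calibration is good to about 2 mm. A picture is of the moment at which its call begins: read the wrist's pose just before it. There is no depth.
- job_done(): hands the job in, once; it reports no verdict.
Trained networks look in a picture, given as the dict that the camera call returned (one of the last four; its "shot" number tells which), for a name from the list of things; names that differ only in an ending like _2 or _b are one class to them, and where a whole thing is asked for, a point or a joint stands for the part that bears it (a point fixed in the world has none). Each returns a list of dicts, best first, with "confidence" (0 to 1); they miss things now and then, are a little off and sometimes report something else, mostly with a low value. They report only what shows in the picture. A call takes as long as a camera call.
- regions_of(picture, label): "region" (420x560 bool, what is visible of it).
- pinpoint(picture, label): "position" ([x, y, z] in m, in world coordinates, good to about 4 mm: a listed point, or the origin of a listed thing).
The state is a dict: "time": time; "q": joint angles; "qd": joint speeds; "joint_efforts": joint torques, N m; "ee_pos": TCP position; "tcp_rot": TCP orientation; "wrist_force": force on the tool from outside, world axes, zero at the start; "torque": the same for the moment, N m; "opening": finger opening in m.
Only numpy, scipy, OpenCV 4.12 (cv2) and the standard library are available. Lean on these libraries where they do the work, as an engineer would, in place of code of your own. Each camera call takes 0.05 s, during which the arm holds its last target. There are 200 camera calls.

## Working session

There is one attempt and no reset: what is moved stays moved. The work goes in short steps, Python scripts to look and compute and a shell command to move; the robot and the scene stay as the last step left them, time stands still between calls to the robot, and variables do not carry over. Pictures are saved under pics/ and viewed, about 8 in all and at most 12, crops included, and the job is handed in when it is done.

```bash
mkdir -p pics; cat > h.py <<'E'
from workcell import *
import numpy as np, cv2
def save(c,n): cv2.imwrite('pics/'+n,cv2.cvtColor(np.ascontiguousarray(c['img']),cv2.COLOR_RGB2BGR))
E
python3 - <<'E'
from h import *
np.set_printoptions(precision=4,suppress=True)
o=get_obs();print({k:np.round(v,3) for k,v in o.items()})
try: print(tcp_to_grasp)
except Exception as e: print(e)
for n in ['scene','side']:
    c=camera(n); save(c,n+'0.png')
    for l in ['stand','frame_hinge','top_rail','leg_hub','leg_foot','tea_cup','chisel','mallet','glue_jar','figurine','bowl','offcut']:
        p=pinpoint(c,l)
        print(n,l,[(np.round(d['position'],3),round(d['confidence'],2)) for d in p[:2]])
E
```

```text
{'time': np.float64(0.0), 'q': array([-76.891,   5.011,  10.036,  95.1  ,  -0.001,  89.997]), 'qd': array([-0.065,  0.117,  0.036,  0.023,  0.047,  0.046]), 'joint_efforts': array([  0.001, -52.039,  46.48 ,   0.016,   0.   ,   0.   ]), 'ee_pos': array([ 0.125, -0.535,  0.231]), 'tcp_rot': array([-179.925,    0.001,   13.112]), 'wrist_force': array([ 0.625, -0.96 ,  0.255]), 'torque': array([-0.019,  0.031, -0.021]), 'opening': np.float64(0.086)}
0.0187
scene stand [(array([ 0.469, -0.338, -0.005]), 0.61), (array([ 0.588, -0.126, -0.001]), 0.56)]
scene frame_hinge [(array([ 0.468, -0.341, -0.005]), 0.62), (array([ 0.585, -0.129,  0.03 ]), 0.6)]
scene top_rail [(array([ 0.486, -0.162,  0.267]), 0.96)]
scene leg_hub [(array([ 0.578, -0.288,  0.129]), 0.82)]
scene leg_foot [(array([ 0.512, -0.33 ,  0.237]), 0.92), (array([ 0.372,  0.024, -0.001]), 0.29)]
scene tea_cup [(array([ 0.484, -0.162,  0.269]), 0.29)]
scene chisel [(array([ 0.649, -0.399, -0.002]), 0.85)]
scene mallet [(array([ 0.649, -0.394, -0.003]), 0.61)]
scene glue_jar [(array([ 0.711,  0.025, -0.002]), 0.83)]
scene figurine [(array([ 0.757, -0.095, -0.001]), 0.86)]
scene bowl [(array([ 0.469, -0.34 , -0.003]), 0.81)]
scene offcut [(array([ 0.373,  0.024, -0.002]), 0.8)]
side stand [(array([ 0.589, -0.132,  0.004]), 0.85)]
side frame_hinge [(array([ 0.589, -0.131,  0.029]), 0.6)]
side top_rail [(array([ 0.482, -0.162,  0.264]), 0.72), (array([0.496, 0.137, 0.001]), 0.22)]
side leg_hub [(array([ 0.578, -0.288,  0.125]), 0.56)]
side leg_foot [(array([ 0.515, -0.324,  0.234]), 0.65)]
side tea_cup [(array([ 0.381, -0.12 , -0.002]), 0.6)]
side chisel []
side mallet [(array([0.495, 0.137, 0.001]), 0.96)]
side glue_jar [(array([0.708, 0.028, 0.   ]), 0.69)]
side figurine [(array([ 0.757, -0.095, -0.001]), 0.88)]
side bowl []
side offcut [(array([ 0.376,  0.028, -0.001]), 0.65)]
```

```bash
python3 -c "
import cv2,numpy as np
a=cv2.imread('pics/scene0.png');b=cv2.imread('pics/side0.png')
cv2.imwrite('pics/both0.png',cv2.resize(np.vstack([a,b]),(560,600)) if 0 else cv2.resize(np.hstack([a,b]),(800,300)))"
```

```text
(no output)
```

View pics/scene0.png

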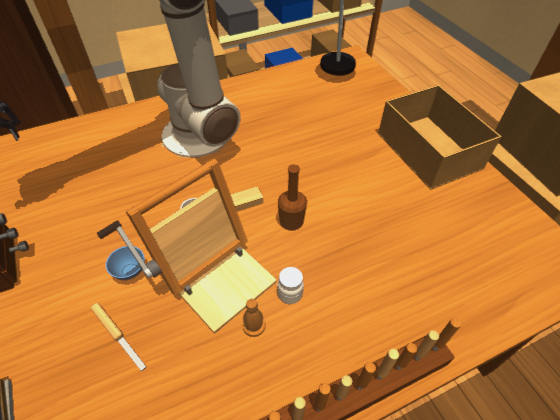

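View pics/side0.png

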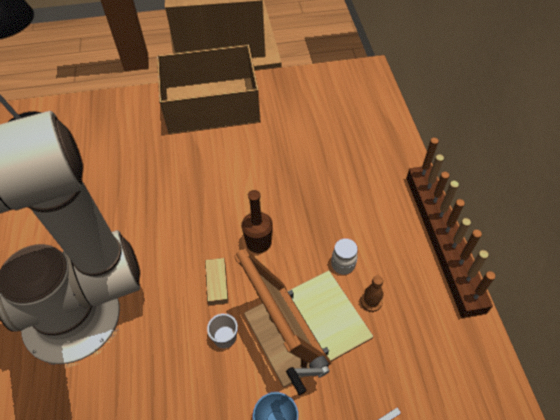

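The frame leans toward the robot (top-left of the scene view). The leg is up on its right side, with the foot at about (110,230) in the scene view and (297,380) in the side view. The fit gives stand origin ≈ (0.588, -0.129) and yaw ≈ 17.5°. Next I move to a staging pose in front of the foot, jaws shut and aligned with the stand's x.

```bash
python3 -m pendant '[[0,[60,30,70],[0,0,-10]],[0,[120,60,75],[0,0,-20]],[0,[170,95,75],[0,0,-30]],[0,[210,115,75],[0,0,-40]],[0,[250,138,75],[0,0,-50]],[0,[290,160,75],[0,0,-60]],[0,[320,176,75],[0,0,-70]],[0,[330,182,75],[0,0,-80]],[0,[334,184,75],[0,0,-85.5]],[0,[334,184,75],[0,0,-85.5]],[0,[334,184,75],[0,0,-85.5]],[0,[334,184,75],[0,0,-85.5]]]' 25
python3 - <<'E'
from h import *
from scipy.spatial.transform import Rotation as R
from scipy.optimize import least_squares
np.set_printoptions(precision=4,suppress=True)
P={l:[] for l in ['stand','frame_hinge','top_rail','leg_hub','leg_foot']}
o=get_obs(); print(o['ee_pos'],o['tcp_rot'],o['time'])
for n in ['scene','side','wrist']:
    c=camera(n); save(c,n+'1.png')
    for l in P:
        for d in pinpoint(c,l)[:2]:
            p=np.array(d['position'])
            print(n,l,p,d['confidence'])
            if d['confidence']>.4: P[l].append(p)
def loc(x):
    t=-.35
    r=lambda a:np.array([a[0]*np.cos(t)+a[2]*np.sin(t),a[1],-a[0]*np.sin(t)+a[2]*np.cos(t)+.03])
    f=[-.02+.135*np.sin(-.25),-.165,.11+.135*np.cos(-.25)]
    L={'stand':np.zeros(3),'frame_hinge':np.array([0,0,.03]),'top_rail':r([-.02,0,.262]),'leg_hub':r([-.02,-.147,.11]),'leg_foot':r(f)}
    Rz=R.from_euler('z',x[2]).as_matrix()
    return {k:Rz@v+[x[0],x[1],0] for k,v in L.items()}
def res(x):
    L=loc(x); return np.concatenate([p-L[k] for k in P for p in P[k]])
s=least_squares(res,[.588,-.129,.3],loss='soft_l1',f_scale=.004)
print(s.x,np.degrees(s.x[2]));print(loc(s.x))
E
```

```text
time: 2.8
ee_pos: [0.2811, -0.4587, 0.3064]
tcp_rot: [-174.6, 0.6, -61.3]
wrist_force: [-0.5, 0.5, 0.4]
opening: -0.0003
[ 0.2811 -0.4587  0.3064] [-174.5998    0.5931  -61.3044] 2.8
scene stand [ 0.5856 -0.1261 -0.0012] 0.73
scene frame_hinge [ 0.5825 -0.1301  0.0339] 0.96
scene top_rail [ 0.4831 -0.1617  0.267 ] 0.97
scene leg_hub [ 0.5788 -0.2876  0.1266] 0.58
scene leg_foot [ 0.5136 -0.3308  0.2384] 0.89
side stand [ 0.5885 -0.1303  0.0022] 0.61
side frame_hinge [ 0.5867 -0.1286  0.0286] 0.57
side leg_hub [ 0.5812 -0.2857  0.1265] 0.57
side leg_foot [ 0.5174 -0.3238  0.2371] 0.56
wrist stand [ 0.5851 -0.1306  0.0004] 0.56
wrist stand [ 0.4682 -0.3319 -0.0002] 0.37
wrist leg_hub [ 0.5796 -0.2853  0.1284] 0.74
[ 0.5859 -0.1287  0.331 ] 18.965818117017513
{'stand': array([ 0.5859, -0.1287,  0.    ]), 'frame_hinge': array([ 0.5859, -0.1287,  0.03  ]), 'top_rail': array([ 0.4832, -0.164 ,  0.2693]), 'leg_hub': array([ 0.5803, -0.2861,  0.1265]), 'leg_foot': array([ 0.514 , -0.3279,  0.2379])}
```

View pics/wrist1.png

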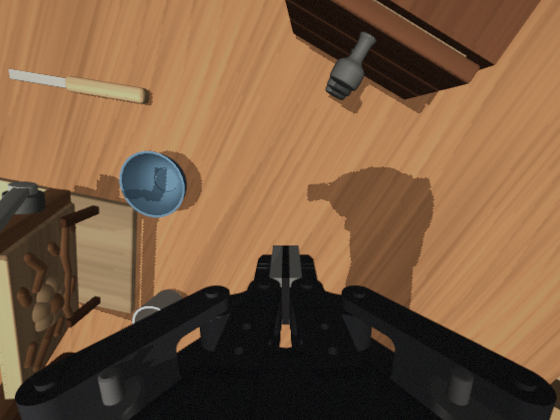

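The wrist view shows the shut fingers at about (285,260) and the bowl at about (155,182) on the left, with nothing in the way. The arm was slower than planned, so I'm finishing the approach.

```bash
cat >> h.py <<'E'
from scipy.spatial.transform import Rotation as R
np.set_printoptions(precision=4,suppress=True)
O=np.array([.5859,-.1287,0]);YAW=18.97
RS=R.from_euler('z',YAW,degrees=True).as_matrix()
def S(x,y,z): return O+RS@np.array([x,y,z])
def delta(p,pitch=0,yaw=YAW-90):
    # tool down, jaws along stand x; pitch>0 (deg): tool top leans to -x(stand)
    o=get_obs()
    Rt=R.from_rotvec(np.radians(-pitch)*RS[:,1])*R.from_euler('xyz',[180,0,yaw],degrees=True)
    Rc=R.from_euler('xyz',o['tcp_rot'],degrees=True)
    return np.round((np.array(p)-o['ee_pos'])*1000,1),np.round((Rt*Rc.inv()).as_rotvec(degrees=True),1)
E
python3 -c "
from h import *
print(S(-.19,-.173,.3),delta(S(-.19,-.173,.3)))"
```

```text
[ 0.4625 -0.3541  0.3   ] (array([180.5, 104.3,  -6.5]), array([-2.7,  4.7, -9.8]))
```

```bash
python3 -m pendant '[[0,[45,26,0],[-2.7,4.7,-9.8]],[0,[90,52,0],[-2.7,4.7,-9.8]],[0,[135,78,0],[-2.7,4.7,-9.8]],[0,[180,104,-6],[-2.7,4.7,-9.8]],[0,[180,104,-6],[-2.7,4.7,-9.8]],[0,[180,104,-6],[-2.7,4.7,-9.8]],[0,[180,104,-6],[-2.7,4.7,-9.8]],[0,[180,104,-6],[-2.7,4.7,-9.8]]]' 25
python3 - <<'E'
from h import *
print(delta(S(-.19,-.173,.215)))
c=camera('wrist'); save(c,'w2.png')
for l in ['leg_foot','leg_hub']:
    for d in pinpoint(c,l)[:1]:
        p=np.array(d['position']);print(l,p,d['confidence'],RS.T@(p-O))
E
```

```text
time: 4.7
ee_pos: [0.2233, -0.4651, 0.3021]
tcp_rot: [-177.3, 0.1, -65.8]
wrist_force: [-0.7, -0.1, 0.3]
opening: 0.0001
(array([239.1, 111.1, -87.1]), array([-1.1,  2.5, -5.2]))
```

View pics/w2.png

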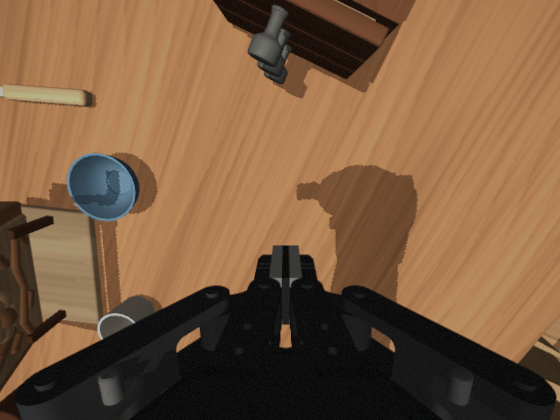

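```bash
python3 -c "
from h import *
o=get_obs(); print(o['q'],o['qd'],o['joint_efforts'],o['wrist_force'],o['time'],o['ee_pos'],o['tcp_rot'])"
```

```text
[-65.8742   2.6444  15.5893 103.0912   2.7435 179.9405] [-0.0641  0.0924  0.1189  0.0849  0.0136 -0.1183] [ -0.0033 -48.0298  44.9209   0.0409   0.1537  -0.    ] [-0.1594 -0.3191 -0.0062] 4.85 [ 0.2233 -0.4652  0.3021] [-177.2564    0.1433  -65.8148]
```

Joint 6 ran into its limit, because the tool's yaw is q1 − q6 + 180. The half-turn-equivalent yaw, +109°, is fine, so I turn back that way on the way over.

```bash
python3 -m pendant '[[0,[12,5,0],[0,0,9]],[0,[24,11,0],[0,0,18]],[0,[36,17,0],[0,0,27]],[0,[48,22,0],[0,0,36]],[0,[60,28,0],[0,0,45]],[0,[72,33,0],[0,0,54]],[0,[84,39,0],[0,0,63]],[0,[96,44,0],[0,0,72]],[0,[108,50,0],[0,0,81]],[0,[120,56,0],[0,0,90]],[0,[132,61,0],[0,0,99]],[0,[144,67,0],[0,0,108]],[0,[156,72,0],[0,0,117]],[0,[168,78,0],[0,0,126]],[0,[180,84,0],[0,0,135]],[0,[192,89,0],[0,0,144]],[0,[204,95,0],[0,0,153]],[0,[216,100,0],[0,0,162]],[0,[228,106,0],[0,0,170]],[0,[239,111,0],[0,0,175]]]' 25
sed -i 's/yaw=YAW-90/yaw=YAW+90/' h.py
python3 -c "
from h import *
print(delta(S(-.19,-.173,.215)),get_obs()['q'])"
```

```text
time: 7.35
ee_pos: [0.4628, -0.354, 0.302]
tcp_rot: [-177.3, 0.1, 109.4]
wrist_force: [-0.3, -0.1, -0.5]
opening: -0.0003
(array([ -0.3,  -0.1, -87. ]), array([ 1. , -2.5, -0.4])) [-36.2637  13.6773  27.9378 105.6937  -2.3429  34.3663]
```

```bash
python3 -m pendant '[[0,[0,0,-30],[1,-2.5,-0.4]],[0,[0,0,-60],[1,-2.5,-0.4]],[0,[0,0,-85],[1,-2.5,-0.4]],[0,[0,0,-87],[1,-2.5,-0.4]],[0,[0,0,-87],[1,-2.5,-0.4]]]' 25
python3 - <<'E'
from h import *
print(delta(S(-.19,-.173,.215)))
c=camera('scene'); s=camera('side'); w=camera('wrist')
for n,cc in (('scene',c),('side',s),('wrist',w)):
    for d in pinpoint(cc,'leg_foot')[:1]: p=np.array(d['position']);print(n,p,d['confidence'],RS.T@(p-O))
a=cv2.resize(c['img'][150:330,30:270],(400,300));b=cv2.resize(s['img'][200:420,200:493],(400,300))
save({'img':np.vstack([np.hstack([a,b]),np.hstack([cv2.resize(w['img'],(400,300)),a*0])])},'v3.png')
E
```

```text
time: 7.98
ee_pos: [0.463, -0.354, 0.216]
tcp_rot: [-180.0, 0.1, 109.0]
wrist_force: [-0.4, 0.6, 1.2]
opening: -0.0001
(array([-0.6, -0. , -1. ]), array([ 0.1, -0. , -0. ]))
scene [ 0.5145 -0.3308  0.2372] 0.56 [-0.1332 -0.1679  0.2372]
side [ 0.5154 -0.3236  0.2352] 0.87 [-0.13   -0.1614  0.2352]
wrist [ 0.5114 -0.3317  0.2348] 0.85 [-0.1364 -0.1678  0.2348]
```

View pics/v3.png

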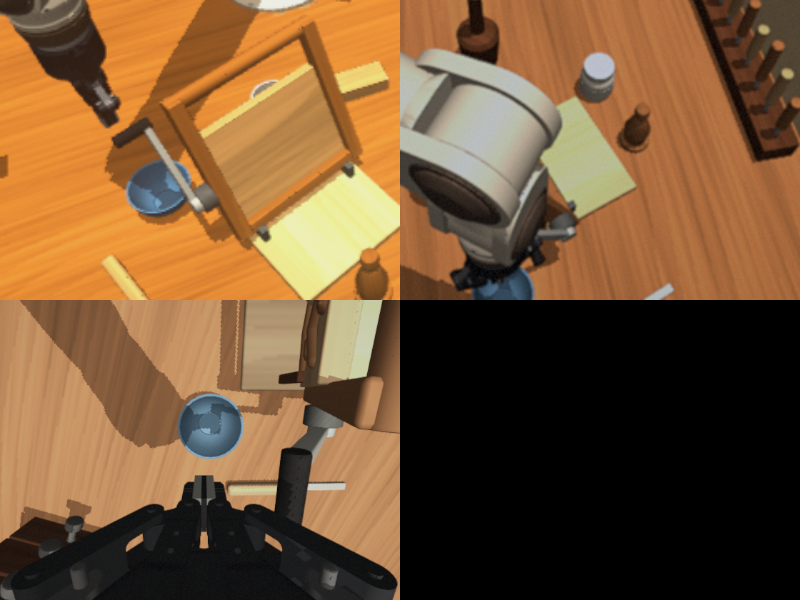

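The fingers stand in front of the foot and level with its outer part: the foot is at about (130,132) in the scene crop and (293,480) in the wrist crop. Now I push slowly along the stand's +x, rising slightly with the foot.

```bash
python3 -m pendant '[[0,[8,3,0],[0,0,0]],[0,[15,5,0],[0,0,0]],[0,[23,8,0],[0,0,0]],[0,[30,10,0],[0,0,0]],[0,[38,13,2],[0,0,0]],[0,[45,16,6],[0,0,0]],[0,[53,18,10],[0,0,0]],[0,[61,21,13],[0,0,0]],[0,[68,23,16],[0,0,0]],[0,[76,26,19],[0,0,0]]]'
python3 - <<'E'
from h import *
o=get_obs();print(RS.T@(o['ee_pos']-O),RS.T@o['wrist_force'])
for n in ('scene','wrist'):
    cc=camera(n)
    for l in ('leg_foot','top_rail'):
        for d in pinpoint(cc,l)[:1]: p=np.array(d['position']);print(n,l,d['confidence'],RS.T@(p-O))
E
```

```text
time: 9.52
ee_pos: [0.5395, -0.328, 0.2348]
tcp_rot: [-180.0, 0.1, 109.0]
wrist_force: [-0.4, -0.0, 1.3]
opening: 0.0
[-0.1086 -0.1734  0.2348] [-0.398   0.1227  1.2506]
scene leg_foot 0.72 [-0.0868 -0.1684  0.256 ]
scene top_rail 0.73 [-0.106  -0.0014  0.2669]
wrist leg_foot 0.78 [-0.0895 -0.1689  0.2574]
```

```bash
python3 -m pendant '[[0,[8,3,1],[0,0,0]],[0,[15,5,2],[0,0,0]],[0,[23,8,3],[0,0,0]],[0,[30,10,4],[0,0,0]],[0,[38,13,4],[0,0,0]],[0,[45,16,4],[0,0,0]],[0,[53,18,3],[0,0,0]],[0,[61,21,2],[0,0,0]],[0,[68,23,1],[0,0,0]],[0,[72,25,0],[0,0,0]],[0,[72,25,0],[0,0,0]],[0,[72,25,0],[0,0,0]],[0,[72,25,0],[0,0,0]],[0,[72,25,0],[0,0,0]]]'
python3 - <<'E'
from h import *
o=get_obs();print(RS.T@(o['ee_pos']-O),RS.T@o['wrist_force'])
for n in ('scene','wrist'):
    cc=camera(n); 
    if n=='scene': c=cc
    for l in ('leg_foot','top_rail','leg_hub'):
        for d in pinpoint(cc,l)[:1]: p=np.array(d['position']);print(n,l,d['confidence'],RS.T@(p-O))
save({'img':cv2.resize(c['img'][150:360,30:310],(560,420))},'v4.png')
E
```

```text
time: 11.58
ee_pos: [0.6107, -0.3033, 0.2347]
tcp_rot: [-180.0, 0.1, 109.0]
wrist_force: [-0.5, -0.2, 0.2]
opening: -0.0002
[-0.0333 -0.1731  0.2347] [-0.5758 -0.0167  0.2167]
scene leg_foot 0.69 [ 0.0434 -0.1696  0.0394]
scene top_rail 0.73 [-0.1074  0.0004  0.2714]
scene leg_hub 0.69 [-0.0575 -0.1478  0.1286]
wrist leg_foot 0.95 [ 0.0438 -0.1671  0.0365]
wrist leg_hub 0.9 [-0.0562 -0.1445  0.1275]
```

View pics/v4.png

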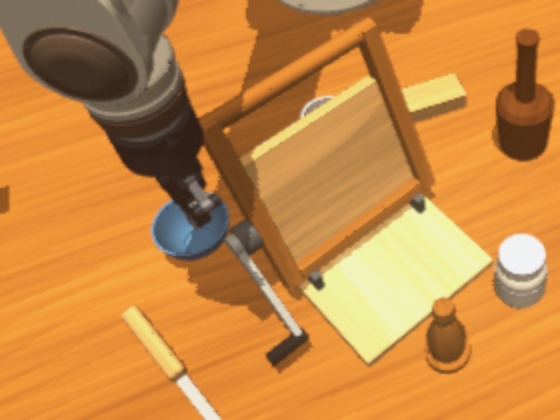

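The leg is fully down behind the frame: foot at about (288,345) in the crop, measured at stand (0.044, -0.168, 0.038) against about (0.047, -0.165, 0.039) expected. The frame still leans. Now I rise, then move to the pre-grasp above the rail.

```bash
python3 -m pendant '[[0,[0,0,40],[0,0,0]],[0,[0,0,80],[0,0,0]],[0,[0,0,120],[0,0,0]],[50,[0,0,150],[0,0,0]],[100,[0,0,150],[0,0,0]],[100,[0,0,150],[0,0,0]]]' 25
python3 -c "
from h import *
print(delta(S(-.136,0,.346),20), delta(S(-.136,0,.38),20))"
```

```text
time: 12.72
ee_pos: [0.605, -0.3002, 0.3778]
tcp_rot: [179.6, 0.5, 109.0]
wrist_force: [-0.1, 0.2, -0.2]
opening: 0.0545
(array([-147.7,  127.3,  -31.8]), array([  6.8, -18.4,   0.1])) (array([-147.7,  127.3,    2.2]), array([  6.8, -18.4,   0.1]))
```

```bash
python3 -m pendant '[[100,[-25,21,2],[1,-3,0]],[100,[-50,42,2],[2,-6,0]],[100,[-75,64,2],[3.5,-9,0]],[100,[-100,85,2],[5,-12,0]],[100,[-125,106,2],[6,-16,0]],[100,[-148,127,2],[6.8,-18.4,0.1]],[100,[-148,127,-15],[6.8,-18.4,0.1]],[100,[-148,127,-32],[6.8,-18.4,0.1]],[100,[-148,127,-32],[6.8,-18.4,0.1]],[100,[-148,127,-32],[6.8,-18.4,0.1]]]' 25
python3 - <<'E'
from h import *
o=get_obs();print(RS.T@(o['ee_pos']-O))
w=camera('wrist');c=camera('scene')
for n,cc in (('w',w),('s',c)):
    for l in ('top_rail','leg_foot'):
        for d in pinpoint(cc,l)[:1]: p=np.array(d['position']);print(n,l,d['confidence'],RS.T@(p-O))
print(delta(S(-.101,0,.249),20))
save({'img':np.hstack([cv2.resize(w['img'],(400,300)),cv2.resize(c['img'][100:310,80:360],(400,300))])},'v5.png')
E
```

```text
time: 13.98
ee_pos: [0.4573, -0.1734, 0.3471]
tcp_rot: [159.9, 0.1, 109.0]
wrist_force: [0.5, -0.0, 0.3]
opening: 0.0854
[-0.1362 -0.0004  0.3471]
w top_rail 0.86 [-0.107  -0.0049  0.2696]
w leg_foot 0.67 [ 0.041  -0.1711  0.0361]
s top_rail 0.58 [-0.1066  0.0006  0.2653]
s leg_foot 0.74 [ 0.0432 -0.1673  0.0374]
(array([ 33.2,  11.8, -97.1]), array([ 0.1,  0.1, -0. ]))
```

View pics/v5.png

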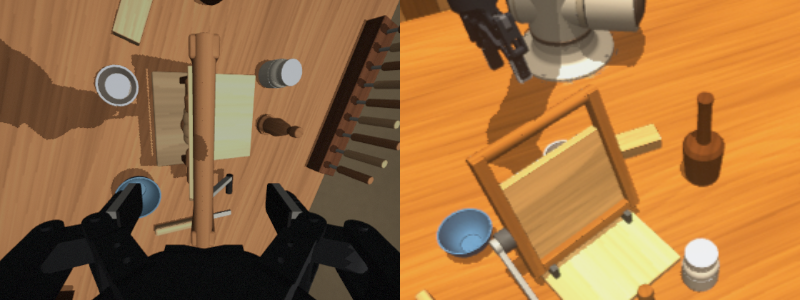

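The rail runs between the open fingers (rail at about (203,140) in the wrist crop, fingers at about (120,215) and (285,210)), as planned. I go down along the frame's axis and close at 25 N.

```bash
python3 -m pendant '[[100,[8,3,-24],[0,0,0]],[100,[17,6,-49],[0,0,0]],[100,[25,9,-73],[0,0,0]],[100,[34,12,-97],[0,0,0]],[100,[34,12,-97],[0,0,0]],[100,[34,12,-97],[0,0,0]],[60,[34,12,-97],[0,0,0]],[40,[34,12,-97],[0,0,0]],[25,[34,12,-97],[0,0,0]],[0,[34,12,-97],[0,0,0]],[0,[34,12,-97],[0,0,0]],[0,[34,12,-97],[0,0,0]],[0,[34,12,-97],[0,0,0]]]' 25
python3 - <<'E'
from h import *
o=get_obs();p=RS.T@(o['ee_pos']-O);print(p,RS.T@o['wrist_force'],o['torque'],o['opening'])
# arc: TCP fixed relative to the frame; rotate about hinge by +0.35
H=np.array([0,0,.03])
for k in range(1,11):
    a=R.from_rotvec([0,.035*k,0]); print(k,np.round((RS@(H+a.apply(p-H)-p))*1000,1), np.round(RS[:,1]*np.degrees(.035*k),1))
E
```

```text
time: 15.9
ee_pos: [0.4912, -0.1614, 0.2494]
tcp_rot: [160.0, 0.1, 109.0]
wrist_force: [-4.7, -1.7, 5.2]
opening: 0.0233
[-0.1002 -0.0002  0.2494] [-4.986  -0.0545  5.2291] [-0.221   0.8317 -0.0579] 0.023323145155613696
1 [7.3 2.5 3.4] [-0.7  1.9  0. ]
2 [14.7  5.1  6.5] [-1.3  3.8  0. ]
3 [22.3  7.7  9.3] [-2.   5.7  0. ]
4 [29.9 10.3 11.8] [-2.6  7.6  0. ]
5 [37.6 12.9 14.1] [-3.3  9.5  0. ]
6 [45.3 15.6 16.1] [-3.9 11.4  0. ]
7 [53.2 18.3 17.8] [-4.6 13.3  0. ]
8 [61.  21.  19.2] [-5.2 15.2  0. ]
9 [69.  23.7 20.3] [-5.9 17.1  0. ]
10 [76.9 26.4 21.1] [-6.5 19.   0. ]
```

The rail is held at 23 mm opening with low forces. Next is the first half of the arc, slowly.

```bash
python3 -m pendant '[[0,[3.7,1.3,1.7],[-0.3,1,0]],[0,[7.3,2.5,3.4],[-0.7,1.9,0]],[0,[11,3.8,5],[-1,2.9,0]],[0,[14.7,5.1,6.5],[-1.3,3.8,0]],[0,[18.5,6.4,7.9],[-1.6,4.7,0]],[0,[22.3,7.7,9.3],[-2,5.7,0]],[0,[26.1,9,10.6],[-2.3,6.6,0]],[0,[29.9,10.3,11.8],[-2.6,7.6,0]],[0,[33.8,11.6,13],[-3,8.5,0]],[0,[37.6,12.9,14.1],[-3.3,9.5,0]],[0,[37.6,12.9,14.1],[-3.3,9.5,0]]]' 25
python3 - <<'E'
from h import *
o=get_obs();p=RS.T@(o['ee_pos']-O);print(p,RS.T@o['wrist_force'],o['torque'],o['opening'])
H=np.array([0,0,.03])
for k in range(1,6):
    a=R.from_rotvec([0,.035*k,0]); print(k,np.round((RS@(H+a.apply(p-H)-p))*1000,1), np.round(RS[:,1]*np.degrees(.035*k),1))
print(delta(S(-.02,0,.292-.0187),0))
c=camera('scene')
for d in pinpoint(c,'top_rail')[:1]: q=np.array(d['position']);print(d['confidence'],RS.T@(q-O))
E
```

```text
time: 17.27
ee_pos: [0.5294, -0.1485, 0.2638]
tcp_rot: [170.0, 0.2, 109.0]
wrist_force: [-0.8, -5.3, 5.9]
opening: 0.0234
[-0.0599 -0.0004  0.2638] [-2.5185 -4.7465  5.886 ] [-0.9322  0.2707 -0.2544] 0.023357293818909296
1 [7.8 2.7 2. ] [-0.7  1.9  0. ]
2 [15.6  5.4  3.6] [-1.3  3.8  0. ]
3 [23.5  8.1  5. ] [-2.   5.7  0. ]
4 [31.4 10.8  6.1] [-2.6  7.6  0. ]
5 [39.4 13.5  6.9] [-3.3  9.5  0. ]
(array([37.6, 13.3,  9.5]), array([-3.1,  9.5, -0.1]))
0.89 [-0.0613 -0.0007  0.2812]
```

```bash
python3 -m pendant '[[0,[3.9,1.3,1],[-0.3,1,0]],[0,[7.8,2.7,2],[-0.7,1.9,0]],[0,[11.7,4,2.8],[-1,2.9,0]],[0,[15.6,5.4,3.6],[-1.3,3.8,0]],[0,[19.5,6.7,4.3],[-1.6,4.7,0]],[0,[23.5,8.1,5],[-2,5.7,0]],[0,[27.5,9.4,5.6],[-2.3,6.6,0]],[0,[31.4,10.8,6.1],[-2.6,7.6,0]],[0,[35,12,6.5],[-3,8.5,0]],[0,[38.4,13.2,6.9],[-3.2,9.4,0]],[0,[38.4,13.2,6.9],[-3.2,9.4,0]],[0,[38.4,13.2,6.9],[-3.2,9.4,0]],[0,[38.4,13.2,6.9],[-3.2,9.4,0]]]' 25
python3 - <<'E'
from h import *
o=get_obs();p=RS.T@(o['ee_pos']-O);print(p,RS.T@o['wrist_force'],o['torque'],o['opening'],o['tcp_rot'])
V={}
for n in ('scene','side','wrist'):
    c=V[n]=camera(n)
    for l in ('top_rail','leg_foot','leg_hub','frame_hinge'):
        for d in pinpoint(c,l)[:1]: q=np.array(d['position']);print(n,l,d['confidence'],RS.T@(q-O))
save({'img':np.hstack([cv2.resize(V['scene']['img'],(400,300)),cv2.resize(V['side']['img'],(400,300))])},'v6.png')
E
```

```text
time: 19.0
ee_pos: [0.5681, -0.1355, 0.2706]
tcp_rot: [180.0, 0.1, 109.0]
wrist_force: [1.2, -5.2, 4.9]
opening: 0.0228
[-0.019  -0.0007  0.2706] [-0.5288 -5.2718  4.8739] [-0.9834 -0.1573 -0.1068] 0.02278419686263087 [179.9791   0.1461 109.036 ]
scene top_rail 0.55 [-0.0146  0.0004  0.2912]
scene leg_hub 0.86 [-0.0183 -0.1498  0.1399]
scene frame_hinge 0.72 [-0.0008 -0.0002  0.0316]
side top_rail 0.56 [-0.0205  0.0002  0.2894]
side leg_foot 0.6 [ 0.0511 -0.1652  0.02  ]
side leg_hub 0.78 [-0.0231 -0.1473  0.1442]
wrist top_rail 0.73 [-0.0197 -0.0019  0.29  ]
```

View pics/v6.png

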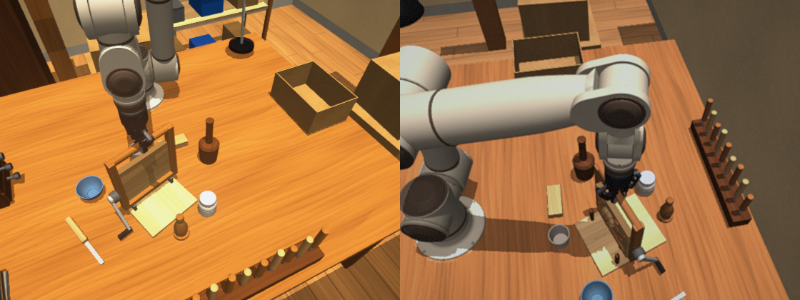

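The frame is upright. Rail x ≈ -0.018 (ideal -0.020), hub x ≈ -0.020, foot at (0.051, z 0.020) as expected for a leg fully down. I do one check that it is still and the bystanders haven't moved, then hand in.

```bash
python3 - <<'E'
from h import *
c=camera('scene');s=camera('side')
for l,n in (('bowl',c),('chisel',c),('tea_cup',s),('mallet',s),('glue_jar',s),('figurine',s),('offcut',s)):
    for d in pinpoint(n,l)[:1]: print(l,d['position'],d['confidence'])
o=get_obs();print(o['ee_pos'],o['opening'],o['wrist_force'],abs(np.array(o['qd'])).max(),o['time'])
job_done()
E
```

```text
bowl [0.4716, -0.34, -0.005] 0.58
chisel [0.6511, -0.3978, 0.0012] 0.58
tea_cup [0.3808, -0.1192, -0.0035] 0.97
mallet [0.4958, 0.1348, -0.0023] 0.56
glue_jar [0.7104, 0.0286, -0.0014] 0.76
figurine [0.7584, -0.0926, -0.0048] 0.88
offcut [0.3749, 0.0262, 0.0003] 0.71
[ 0.5681 -0.1355  0.2707] 0.02310826218927668 [ 0.7797 -5.3673  4.2841] 0.08121234581930543 20.2
the job is handed in; nothing more can be done
```

The job is handed in at about 20 s of the 54 s allowed. With the frame still leaning, I pushed the leg's foot over its centre with shut fingers, and the leg dropped down behind the frame. I then gripped the round top rail at 25 N, brought the frame upright along its arc, and left the gripper holding it.

What the last checks showed, in the stand's axes:
- **Frame:** the rail measured x of -15, -20 and -20 mm in the three cameras, against -20 mm for exactly upright. The -15 mm reading, from the scene camera, had the lowest confidence (0.55). The tool was vertical, the arm still, and the wrist force about 7 N.
- **Leg:** the foot was at x = 51 mm, z = 20 mm, against 47 and 23 mm expected for fully down. Only the side camera reported the foot in this last check. While the frame still leaned, the scene and wrist cameras had both shown the leg fully down.
- **Other things:** all seven bystanders were within about 4 mm of where they started, which is within the measuring error.

One slip cost a few seconds: my first approach ran joint 6 to its limit at 180°. I fixed it by using the same grasp direction half a turn round, and nothing was touched.

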